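# Load a sensor cassette through the check flap of a test lane

## Task

Load the long-tongued sensor cassette into the test lane: lay it flat on the open end of the lane with its housing towards the flap, push it by its tab along the lane, through the check flap and on until its nose has driven the sliding contact head fully home against its end stop. Push gently, never harder than about 20 N, then let go with the flap fallen shut behind the housing, and leave the other things on the bench where they are.

Things in the scene. Friction and masses are not known exactly. Their poses are not given: they have to be found in the camera images.
- cassette: The loose cassette, 0.22 to 0.37 kg, 220 mm long: a grey housing 56 long (x) x 50 wide (y) x 46 high and behind it a low black tongue, 24 wide x 8 thick, with an upright tab at its end. Origin: centre of the housing's underside; +x is the nose (front face at x = +28), the tongue points to -x, z up. Centre of mass about 11 mm behind the origin. Starts flat on the bench.
- tongue (a point): Point on the cassette at its x = -30, top of the tongue (8 above the underside), where the tongue leaves the housing. The tongue ends in an upright black tab centred at cassette x = -175: 34 long (x from -192 to -158), 12 thick (y), its top 50 above the underside. Axes as the cassette's.
- lane: The fixed test lane: an aluminium plate 405 long (x from -190 to +215) x 90 wide (y) x 6 thick on the bench; its top is the floor of the lane. Origin: on the bench under the middle of the flap; +x is the direction of pushing, z up.
- mouth (a point): Point on the lane's floor at lane x = -80, where the guide rails begin, 64 apart; they narrow to 54 apart at lane x = -40. Behind it (lane x -190 to -80) the floor is open, for laying the cassette down. Axes as the lane's.
- gate (a point): Point on the lane's floor (6 mm above the bench) under the middle of the flap. Portal here: two posts 66 apart, 14 long (x), tops 84 above the bench, a thin axle across at 76 above the bench, the flap hanging from it. Axes as the lane's.
- rails (a point): Point on the lane's floor 80 mm beyond the gate, midway between the steel guide rails: 8 high, 54 apart (the housing has 2 to spare each side), straight from lane x = -40 to +215. Axes as the lane's.
- flap (a joint): Angle of the aluminium check flap (50 wide, 55 high), rad: 0 shut, up to 1.5 swung inward (lane +x); it cannot swing outward. A weak spring closes it; while it drags on the housing the push is up to 7 N. Shut, its edge is 15 above the floor: the tongue passes under it freely, the housing does not. It falls shut once the housing's back is about 50 mm beyond the gate.
- head (a joint): Travel of the white contact head (40 wide, 30 high) beyond the flap, m: 0 at the start, 0.010 home at a hard stop, along lane +x. Pushing cassette and head together takes 8 to 13 N; the head stays where left. It sits in a grey block clamped at a place that differs each run and is not measured: its face starts somewhere from lane x = +104 to +149.
- sonar_board: Bystander: red circuit board 75 x 55 on four brass feet, about 26 high, with two round cans. Origin: centre underneath.
- sink_board: Bystander: red circuit board 80 x 60 on feet with a finned heat sink, about 30 high. Origin: centre underneath.
- relay_board: Bystander: red circuit board 60 x 45 on feet, about 28 high, close beside the lane. Origin: centre underneath.
- spare_block: Bystander: plain grey block 50 x 40 x 30 without a tongue, beside the lane. Origin: centre underneath.
- cup: Bystander: paper cup, 76 across, 85 high. Origin: centre underneath.
- driver: Bystander: screwdriver 170 long lying on the bench. Origin: underneath, near its middle.
- screen: Bystander: small flat display 90 x 140 x 12 lying on the bench. Origin: centre underneath.

How it is judged:
By the outcome, as a careful person would: the job done as asked, in the order asked, and still so for the second after the job is handed in, with the robot touching nothing.
It also fails if it takes over 72 s, if anything falls off the work surface, if the arm or the gripper's body presses on something with over 40 N, if the wrist force passes 120 N, or if a joint passes its speed limit or range.

## Robot

A 7-joint arm with a two-finger parallel gripper is mounted at the origin on the work surface. World frame = base frame: x ahead of the robot, y to its left, z up, the work surface at z = 0. Lengths are in m, angles in rad, forces in N, time in s.
With the tool pointing down it reaches from about 0.4 to 0.75 m from the base axis. Payload 19.5 kg.
Tool frame: the origin (TCP) lies at the very end of the fingers, on their centre line; the grasp point (between the pads) lies arm.tcp_to_grasp behind it (arm.tcp_to_grasp is the distance from the TCP to the grasp point, in m); x points along the fingers, y is the direction in which the jaws open and shut, and the axes are right-handed (so a half turn about x gives the same grasp; the last joint's range is limited). The gripper opens to 85 mm and grips with 20 to 120 N. Pads are 22 mm wide; open, the fingers measure 114 mm over their backs; the gripper's body (76 mm by 85 mm) begins 54 mm behind the grasp point. The pads swing forward as they close: fully open they stand 13 mm farther back than shut.
Start: joints at [-1.21, 0.707, -0.028, 1.485, 0.022, 0.951, -0.075], TCP at [0.225, 0.529, 0.231] pointing down, gripper open.
Joint ranges: [-2.71, 2.71], [-0.32, 2.16], [-1.57, 1.52], [0, 2.45], [-1.46, 4.6], [0, 2.02], [-2.83, 2.83]. Speed limits (rad/s): [1.89, 1.89, 2.57, 2.57, 3.01, 3.01, 3.01].

## Interface

Orientations are given as a unit quaternion [w, x, y, z].
In Python, from station import arm gives the robot as it stands.
- The arm moves only by the tool move_arm, never from a script. Its argument "plan" is text: rows parted by semicolons, each of 7 numbers parted by spaces: the shift along the tool's x, y, z as a fraction of full scale, then the turn, a rotation vector about the tool's x, y, z as a fraction of full scale, then the opening, from 0 (shut) to 1 (fully open). In form: tx ty tz rx ry rz gripper; .... A call has exactly 5 rows; each row is the pose to reach, as a shift and turn from the pose commanded when the call began, along the tool's axes at that moment; what a row does not reach only later rows make up. Full scale, the value 1, is 0.2 m for a shift and 90 degrees for a turn. A row lasts 1/8 s, in which the tool goes at most 62.5 mm and 10.7 degrees, less where a joint would pass 70% of its speed; a pose out of reach is approached as far as the arm can. A call with a number of a shift or a turn outside -1 to 1 is refused whole. A call with a gripper value outside its range is refused whole. The fingers move at their own pace and stop on an object; "squeeze" is the grip in N (left out, the last holds). Time passes only in rows, so rows that repeat a pose let the fingers close, or fill a call up. It gives the time, the measured TCP pose, the force and the opening at its end, in the units of the state.
- arm.observe(): the state, without advancing time (a new reading comes with each control period).
- arm.get_image(name): name is "scene" or "top" or "wrist"; returns a dict with "image" (384x512x3 uint8, red, green, blue), "camera_matrix" (3x3 intrinsics, pixels), "k1" (the pictures are not rectified: a ray, as slopes to the right and down, at radius r is drawn at 1 + k1 r^2 times it, then the intrinsics apply), "T" (4x4, takes a point from camera to world coordinates); the wrist camera has in their place "hand_eye" (4x4, takes a point from camera to tool coordinates, whose origin is the TCP and whose axes are the tool frame's). Camera axes: x right, y down, z forward; pixel columns grow to the right and rows downward; lengths in m; the calibration is good to about 2 mm. A picture is of the moment at which its call begins: read the wrist's pose just before it. There is no depth.
- arm.sign_off(): hands the job in, once; it reports no verdict.
Trained networks look in a picture, given as the dict that the camera call returned (one of the last four; its "shot" number tells which), for a name from the list of things; names that differ only in an ending like _2 or _b are one class to them, and where a whole thing is asked for, a point or a joint stands for the part that bears it (a point fixed in the world has none). Each returns a list of dicts, best first, with "confidence" (0 to 1); they miss things now and then, are a little off and sometimes report something else, mostly with a low value. They report only what shows in the picture. A call takes as long as a camera call.
- arm.regions_of(picture, thing): "region" (384x512 bool, what is visible of it) and "centre" ([row, column] in pixels, amid what is visible of it).
- arm.place_of(picture, thing): "centre" ([row, column] in pixels: a listed point, or the origin of a listed thing).
The state is a dict: "t": time; "q": joint angles; "joint_vel": joint speeds; "joint_efforts": joint torques, N m; "tool_pos": TCP position; "orientation": TCP orientation; "force": force on the tool from outside, world axes, zero at the start; "wrist_torque": the same for the moment, N m; "gripper_width": finger opening in m.
Only numpy, scipy, OpenCV 4.12 (cv2) and the standard library are available. Lean on these libraries where they do the work, as an engineer would, in place of code of your own. Each camera call takes 0.05 s, during which the arm holds its last target. There are 200 camera calls.

## Working session

There is one attempt and no reset: what is moved stays moved. The work goes in short steps, Python scripts to look and compute and a tool call to move; the robot and the scene stay as the last step left them, time stands still between calls to the robot, and variables do not carry over. Pictures are saved under pics/ and viewed, about 8 in all and at most 12, crops included, and the job is handed in when it is done.

Besides the shell and the picture viewer there is one more tool, called after "Request:" as a command line: name --argument value ..., lists and objects as JSON in quotes. move_arm: Moves the arm, as the interface text tells. Shift numbers are shares of 0.2 m and turn numbers shares of 90 degrees, none past 1 either way. Its arguments: {"type":"object","properties":{"plan":{"type":"string"},"squeeze":{"type":"number"}},"required":["plan"]}

```bash
ls; mkdir -p pics
cat > h.py <<'E'
import numpy as np, cv2
from scipy.spatial.transform import Rotation as R
from station import arm
def rot(q): return R.from_quat([q[1],q[2],q[3],q[0]]).as_matrix()
def shot(n):
    s=arm.observe(); p=arm.get_image(n)
    if 'T' in p: T=np.array(p['T'])
    else:
        W=np.eye(4); W[:3,:3]=rot(s['orientation']); W[:3,3]=s['tool_pos']; T=W@np.array(p['hand_eye'])
    p['_T']=T; return p
def ray(p,rc):
    K=np.array(p['camera_matrix']); d=np.array([(rc[1]-K[0,2])/K[0,0],(rc[0]-K[1,2])/K[1,1]])
    u=d.copy()
    for _ in range(20): u=d/(1+p['k1']*(u@u))
    return p['_T'][:3,3], p['_T'][:3,:3]@np.array([u[0],u[1],1])
def at_z(p,rc,z):
    o,d=ray(p,rc); return o+d*(z-o[2])/d[2]
def proj(p,X):
    X=np.atleast_2d(X); c=(X-p['_T'][:3,3])@p['_T'][:3,:3]; u=c[:,:2]/c[:,2:]
    u=u*(1+p['k1']*(u**2).sum(1,keepdims=True)); K=np.array(p['camera_matrix'])
    return np.c_[u[:,1]*K[1,1]+K[1,2],u[:,0]*K[0,0]+K[0,2]]
def save(p,n): cv2.imwrite('pics/'+n+'.png',np.asarray(p['image'])[:,:,::-1])
E
python3 - <<'E'
from h import *
s=arm.observe(); print(s['tool_pos'],s['orientation'],arm.tcp_to_grasp,s['force'])
ims=[]
for n in ['top','scene']:
    p=shot(n); save(p,n+'0'); ims.append(p['image'])
    print(n,p['_T'].round(3).tolist())
    for t,z in [('cassette',0),('tongue',.008),('lane',0),('mouth',.006),('gate',.006),('rails',.006),('head',.02),('relay_board',0),('spare_block',0),('cup',0),('sonar_board',0),('sink_board',0),('driver',0),('screen',0)]:
        for o in arm.place_of(p,t)[:2]: print(t,np.round(o['centre'],1),round(o['confidence'],2),at_z(p,o['centre'],z).round(4))
E
```

```text
pics
[0.22528691 0.52874082 0.23084274] [ 0.69274915  0.14106785  0.69288084 -0.14182601] 0.0187 [ 0.42559663  0.86390046 -0.42092206]
top [[-0.021, -0.994, 0.11, 0.421], [-1.0, 0.021, -0.004, 0.04], [0.001, -0.11, -0.994, 1.411], [0.0, 0.0, 0.0, 1.0]]
cassette [232.6 222.6] 0.78 [0.4608 0.166  0.    ]
cassette [196.4 248.1] 0.32 [0.587 0.074 0.   ]
tongue [235.4 232.6] 0.79 [0.4501 0.1305 0.008 ]
lane [194.2 250.9] 0.72 [0.5947 0.0639 0.    ]
lane [171.3 228.2] 0.39 [0.6789 0.1435 0.    ]
mouth [191.8 270.6] 0.91 [ 0.601 -0.006  0.006]
mouth [212.2 135.9] 0.66 [0.5384 0.4729 0.006 ]
rails [200.7 224.4] 0.86 [0.5728 0.1578 0.006 ]Traceback (most recent call last):
  File "<stdin>", line 8, in <module>
ValueError: it knows: cassette, cup, driver, gate, lane, mouth, rails, relay_board, screen, sink_board, sonar_board, spare_block, tongue
```

```bash
python3 -c "
import cv2
cv2.imwrite('pics/b.png',cv2.resize(cv2.imread('pics/top0.png'),(800,600)))"
```

```text
(no output)
```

View pics/b.png

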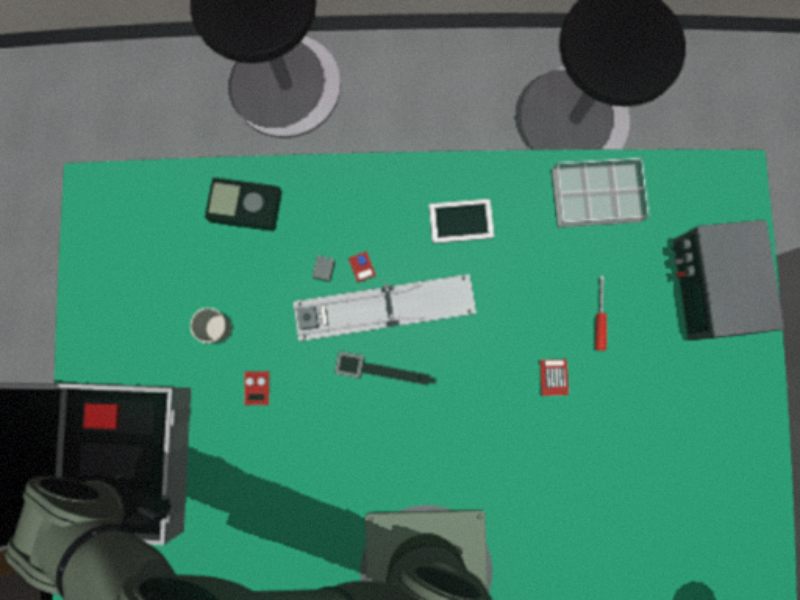

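The top view shows the lane at about (385,305) of 800x600, pushing left (world +y). The cassette lies nearer the robot with its housing at (350,365) and its tab at (432,380). Next is the scene camera and the remaining detections.

Run:
```python
from h import *
P={n:shot(n) for n in ['top','scene','wrist']}
for n,p in P.items():
    save(p,n+'0')
    for t,z in [('cassette',0),('tongue',.008),('lane',0),('mouth',.006),('gate',.006),('rails',.006),('relay_board',0),('spare_block',0)]:
        for o in arm.place_of(p,t)[:1]: print(n,t,np.round(o['centre'],1),round(o['confidence'],2),at_z(p,o['centre'],z).round(4))
p=P['top']
r=arm.regions_of(p,'cassette')[0]; m=np.argwhere(r['region'])
print(m.min(0),m.max(0)); e=m[m[:,1]>=m[:,1].max()-2].mean(0); print('tab end',e,at_z(p,e,.05))
print(np.array(P['wrist']['hand_eye']).round(3).tolist(), P['wrist']['camera_matrix'])
print(rot(arm.observe()['orientation']).round(3).tolist())
```

```text
top cassette [232.5 222.5] 0.7 [0.4612 0.1664 0.    ]
top tongue [238.2 234.5] 0.74 [0.4402 0.124  0.008 ]
top lane [195.9 249.1] 0.89 [0.5887 0.0704 0.    ]
top mouth [191.7 268.4] 0.86 [0.6015 0.0018 0.006 ]
top gate [197.5 248.6] 0.86 [0.5824 0.0722 0.006 ]
top rails [200.  224.9] 0.92 [0.5753 0.156  0.006 ]
top relay_board [170.6 231.2] 0.54 [0.6812 0.1328 0.    ]
top spare_block [173.5 208.7] 0.73 [0.6724 0.2134 0.    ]
scene cassette [191.1 313.1] 0.94 [0.4558 0.159  0.    ]
scene tongue [185.7 304.1] 0.97 [0.4551 0.1294 0.008 ]
scene lane [216.  265.4] 0.92 [0.5953 0.0694 0.    ]
scene mouth [205.  240.7] 0.81 [ 0.5966 -0.008   0.006 ]
scene gate [131.2 187.6] 0.63 [ 0.4204 -0.2885  0.006 ]
scene rails [221.1 295.5] 0.69 [0.5767 0.153  0.006 ]
scene relay_board [247.1 274.1] 0.81 [0.6736 0.1317 0.    ]
scene spare_block [263.5 304.2] 0.6 [0.6824 0.2224 0.    ]
wrist tongue [376.4  88.2] 0.91 [0.4542 0.1354 0.008 ]
[224 215] [244 277]
tab end [242.         275.55555556] [ 0.42392648 -0.01719052  0.05      ]
[[-0.0, -0.315, 0.949, -0.143], [1.0, -0.0, -0.0, 0.0], [0.0, 0.949, 0.315, -0.082], [0.0, 0.0, 0.0, 1.0]] [[307.27388698   0.         252.61308774]
 [  0.         307.27388698 190.0729096 ]
 [  0.           0.           1.        ]]
[[-0.0, 0.392, 0.92], [-0.0, 0.92, -0.392], [-1.0, -0.0, 0.0]]
```

View pics/scene0.png

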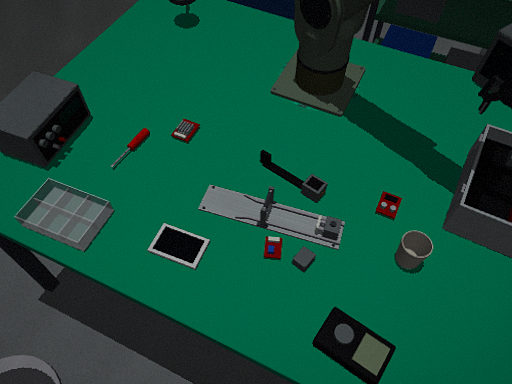

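Cassette housing is near (0.46,0.16) with heading about 79°. The lane gate is near (0.588,0.071) with heading about 98.5°. I'll move the wrist camera over them.

Request:
move_arm --plan "0 -0.25 0.5 0.25 0 0 1;0 -0.5 1 0.5 0 0 1;0 -0.5 1 0.5 0 0 1;0 -0.5 1 0.5 0 0 1;0 -0.5 1 0.5 0 0 1"

```text
t: 2.38
tool_pos: [0.3718, 0.3567, 0.2315]
orientation: [0.585, 0.398, 0.584, -0.398]
force: [-1.1, 0.9, 0.5]
gripper_width: 0.0853
```

```bash
cat >> h.py <<'E'
def rel(pos,ydeg,base=None):
    """plan numbers to take the TCP (pointing down) to pos with tool y at ydeg"""
    s=arm.observe(); M=rot(s['orientation']) ; p0=np.array(s['tool_pos'])
    a=np.radians(ydeg); y=np.array([np.cos(a),np.sin(a),0]); x=np.array([0,0,-1.]); N=np.c_[x,y,np.cross(x,y)]
    print('pos',p0.round(4),'yang',np.degrees(np.arctan2(M[1,1],M[0,1])).round(2),'F',np.round(s['force'],1),'w',round(s['gripper_width'],4),'t',round(s['t'],2))
    print('shift',(M.T@(np.array(pos)-p0)/.2).round(3),'turn',(R.from_matrix(M.T@N).as_rotvec()/(np.pi/2)).round(3))
E
python3 -c "
from h import *
rel([.52,.10,.22],-10.7)"
```

```text
pos [0.3718 0.3567 0.2315] yang 21.53 F [-1.1  0.9  0.5] w 0.0853 t 2.38
shift [0.059 0.218 1.466] turn [ 0.358  0.    -0.   ]
```

Request:
move_arm --plan "0.03 0.15 1 0.36 0 0 1;0.03 0.15 1 0.36 0 0 1;0.03 0.15 1 0.36 0 0 1;0.03 0.15 1 0.36 0 0 1;0.03 0.15 1 0.36 0 0 1"

```text
t: 3.0
tool_pos: [0.4726, 0.1847, 0.2252]
orientation: [-0.453, -0.543, -0.453, 0.543]
force: [-0.8, 1.3, 0.1]
gripper_width: 0.0854
```

Run:
```python
from h import *
rel([.52,.10,.22],-10.7)
p=shot('wrist'); save(p,'w1')
for t,z in [('cassette',0),('tongue',.008),('lane',0),('mouth',.006),('gate',.006),('rails',.006)]:
    for o in arm.place_of(p,t)[:1]: print(t,np.round(o['centre'],1),round(o['confidence'],2),at_z(p,o['centre'],z).round(4))
r=arm.regions_of(p,'cassette')[:1]
for o in r:
    m=np.argwhere(o['region']); print(m.min(0),m.max(0),o['confidence'])
```

```text
pos [0.4726 0.1847 0.2252] yang -10.39 F [-0.8  1.3  0.1] w 0.0854 t 3.0
shift [0.026 0.31  0.374] turn [ 0.003 -0.     0.   ]
cassette [177.7 244.8] 0.9 [0.4576 0.1628 0.    ]
tongue [205.6 242.2] 0.75 [0.4481 0.1299 0.008 ]
lane [226.9 353.1] 0.95 [0.5857 0.0706 0.    ]
gate [228.5 357.6] 0.97 [0.5898 0.0703 0.006 ]
rails [175.2 342. ] 0.6 [0.5759 0.1461 0.006 ]
[159 221] [332 267] 0.73
```

View pics/w1.png

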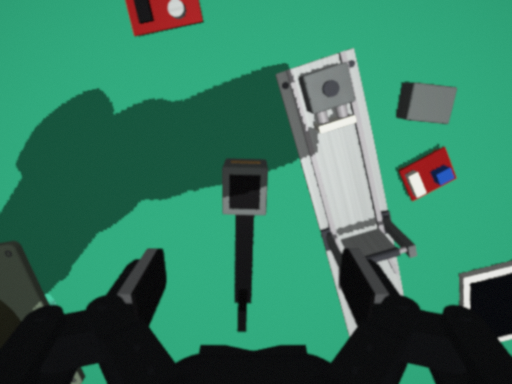

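The wrist picture shows the cassette upright in the image, housing top about (245,187) and tab about (242,317). The lane's far end has corners (280,74) and (354,50), the white head bar is at about (338,128), and the flap portal is at (370,240). I'll fit these.

Run:
```python
from h import *
rel([.52,.10,.22],-10.7)
p=shot('wrist')
im=np.asarray(p['image'])
def A(c,r,z): return at_z(p,(r,c),z)[:2].round(4)
m=arm.regions_of(p,'cassette')[0]['region']
for r in (180,195,205,230,260,290,305,315,325):
    c=np.where(m[r])[0]; print(r,c.min(),c.max()) if len(c) else print(r)
hz=[A(245,164,.046),A(245,214,.046)]; print('housing top mid front/back?',hz)
print('tab top',A(242.5,303,.05),A(241.5,331,.05))
# lane mask: bright low-saturation
hsv=cv2.cvtColor(im,cv2.COLOR_RGB2HSV); ln=((hsv[:,:,1]<60)&(hsv[:,:,2]>90)).astype(np.uint8)
L=[];Rr=[]
for r in range(85,300,8):
    c=np.where(ln[r,270:420])[0]
    if len(c)<20: continue
    a,b=A(c.min()+270-.5,r,.006),A(c.max()+270.5,r,.006); L.append(a);Rr.append(b); print(r,c.min()+270,c.max()+270,a,b)
print('end corners',A(280,74,.006),A(354,50,.006)); print('head face top',A(322,138,.036),A(357,127,.036))
big=cv2.resize(im[40:345,210:430],None,fx=2.0,fy=1.95,interpolation=cv2.INTER_CUBIC); cv2.imwrite('pics/w2.png',big[:,:,::-1]); print(big.shape)
```

```text
pos [0.4724 0.1848 0.2253] yang -10.41 F [0.4 0.3 0.2] w 0.0856 t 3.4
shift [0.027 0.311 0.374] turn [ 0.003 -0.     0.   ]Traceback (most recent call last):
  File "<stdin>", line 6, in <module>
IndexError: list index out of range
```

Run:
```python
from h import *
p=shot('wrist')
im=np.asarray(p['image'])
def A(c,r,z): return at_z(p,(r,c),z)[:2].round(4)
hz=[A(245,164,.046),A(245,214,.046)]; print('housing top mid front/back?',hz)
print('tab top',A(242.5,303,.05),A(241.5,331,.05))
hsv=cv2.cvtColor(im,cv2.COLOR_RGB2HSV).astype(int)
green=((hsv[:,:,0]>65)&(hsv[:,:,0]<90)&(hsv[:,:,1]>110))
nz=~green
for r in (170,180,195,205,230,260,290,305,315,325):
    c=np.where(nz[r,215:280])[0]+215; print(r,c.min(),c.max(),end='; ')
print()
for r in range(80,300,14):
    c=np.where(nz[r,270:395])[0]+270; 
    print(r,c.min(),c.max(),A(c.min()-.5,r,.006),A(c.max()+.5,r,.006))
print('end corners',A(280,74,.006),A(354,50,.006)); print('head face top',A(322,138,.036),A(357,127,.036))
big=cv2.resize(im[40:345,210:430],None,fx=1.95,fy=1.95,interpolation=cv2.INTER_CUBIC); cv2.imwrite('pics/w2.png',big[:,:,::-1])
```

```text
housing top mid front/back? [array([0.4643, 0.1904]), array([0.4533, 0.1333])]
tab top [0.4276 0.0168] [ 0.4177 -0.0269]
170 222 267; 180 222 266; 195 223 266; 205 222 265; 230 237 251; 260 236 251; 290 236 249; 305 240 244; 315 239 244; 325 239 244; 
80 277 361 [0.5143 0.2694] [0.6086 0.2528]
94 281 364 [0.5163 0.2537] [0.6108 0.237 ]
108 285 367 [0.5184 0.2376] [0.613  0.2208]
122 289 370 [0.5206 0.2211] [0.6153 0.2042]
136 293 373 [0.5228 0.2042] [0.6177 0.1872]
150 297 376 [0.5251 0.1868] [0.6202 0.1697]
164 301 378 [0.5275 0.169 ] [0.6216 0.1519]
178 305 381 [0.53   0.1506] [0.6243 0.1333]
192 309 384 [0.5326 0.1317] [0.6272 0.1142]
206 313 387 [0.5352 0.1121] [0.6302 0.0944]
220 317 390 [0.538 0.092] [0.6333 0.074 ]
234 322 394 [0.5422 0.0709] [0.6379 0.0525]
248 326 394 [0.5452 0.0492] [0.6374 0.0314]
262 329 394 [0.547 0.027] [0.6368 0.0094]
276 332 394 [0.549 0.004] [ 0.6363 -0.0134]
290 336 394 [ 0.5524 -0.0202] [ 0.6358 -0.0371]
end corners [0.5192 0.275 ] [0.6032 0.2858]
head face top [0.551  0.2014] [0.5897 0.2065]
```

View pics/w2.png

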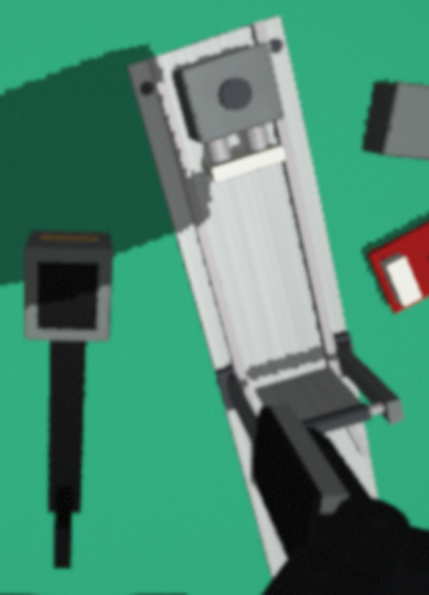

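The lane heading is about 97.6° with the gate at about (0.587,0.068). The head face is at about lane +0.143, inside the stated range. Cassette heading is about 78.3°, and its length and housing size agree with the sizes given. I'll go for a grasp on the housing.

```bash
python3 -c "
from h import *
rel([.4564,.1547,.010],-11.7)"
```

```text
pos [0.4726 0.1844 0.2253] yang -10.46 F [0.6 0.5 0.3] w 0.0854 t 3.55
shift [ 1.077 -0.053  0.161] turn [0.014 0.    0.   ]
```

Request:
move_arm --plan "0.2 -0.053 0.16 0.014 0 0 1;0.45 -0.053 0.16 0.014 0 0 1;0.7 -0.053 0.16 0.014 0 0 1;0.9 -0.053 0.16 0.014 0 0 1;0.9 -0.053 0.16 0.014 0 0 1"

```text
t: 4.18
tool_pos: [0.4555, 0.1541, 0.0438]
orientation: [-0.446, -0.547, -0.447, 0.55]
force: [0.5, -0.1, 0.4]
gripper_width: 0.0852
```

Run:
```python
from h import *
rel([.4564,.1547,.010],-11.7)
p=shot('wrist'); save(p,'w3')
for t,z in [('cassette',0),('tongue',.008)]:
    for o in arm.place_of(p,t)[:1]: print(t,np.round(o['centre'],1),round(o['confidence'],2),at_z(p,o['centre'],z).round(4))
```

```text
pos [0.4555 0.1541 0.0438] yang -11.76 F [ 0.5 -0.1  0.4] w 0.0852 t 4.17
shift [ 0.169  0.005 -0.004] turn [-0.001  0.001  0.002]
cassette [211.3 254.9] 0.8 [0.4568 0.159  0.    ]
```

View pics/w3.png

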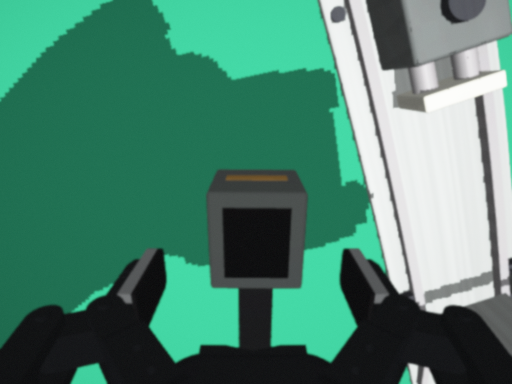

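The housing sits centred between the fingers (col 256, top face rows 193-287), so I'll descend and grip.

Request:
move_arm --plan "0.09 0 0 0 0 0 1;0.165 0 0 0 0 0 1;0.165 0 0 0 0 0 1;0.165 0 0 0 0 0 0.3;0.165 0 0 0 0 0 0.3" --squeeze 40

```text
t: 4.95
tool_pos: [0.4567, 0.1548, 0.0128]
orientation: [0.446, 0.549, 0.446, -0.548]
force: [-0.0, 0.2, 0.4]
gripper_width: 0.0515
```

Request:
move_arm --plan "0 0 0 0 0 0 0.3;0 0 0 0 0 0 0.3;-0.1 0 0 0 0 0 0.3;-0.25 0 0 0 0 0 0.3;-0.25 0 0 0 0 0 0.3" --squeeze 40

```text
t: 5.58
tool_pos: [0.4571, 0.155, 0.0639]
orientation: [0.447, 0.549, 0.446, -0.548]
force: [-0.0, -0.8, -3.7]
gripper_width: 0.0496
```

Run:
```python
from h import *
u=np.array([-.1323,.9912]);g=np.array([.5872,.068])
c=g-.125*u-.0*u; gp=c-.008*u; print(c,gp)
rel([*gp,.10],7.6)
p=shot('top'); save(p,'t4')
```

```text
[ 0.6037375 -0.0559   ] [ 0.6047959 -0.0638296]
pos [0.4571 0.155  0.0639] yang -11.73 F [-0.  -0.8 -3.7] w 0.0496 t 5.58
shift [-0.18   0.946  0.921] turn [-0.215 -0.001 -0.002]
```

Request:
move_arm --plan "-0.3 0.05 0.05 0 0 0 0.3;-0.33 0.3 0.3 -0.07 0 0 0.3;-0.33 0.55 0.55 -0.15 0 0 0.3;-0.33 0.8 0.8 -0.215 0 0 0.3;-0.33 0.946 0.92 -0.215 0 0 0.3"

```text
t: 6.25
tool_pos: [0.6047, -0.066, 0.1273]
orientation: [0.532, 0.465, 0.533, -0.466]
force: [0.1, 0.9, -2.9]
gripper_width: 0.0492
```

Run:
```python
from h import *
rel([.6048,-.0638,.10],7.6)
p=shot('wrist'); save(p,'w5')
for t,z in [('mouth',.006),('gate',.006),('lane',0)]:
    for o in arm.place_of(p,t)[:1]: print(t,np.round(o['centre'],1),round(o['confidence'],2),at_z(p,o['centre'],z).round(4))
```

```text
pos [ 0.6047 -0.066   0.1273] yang 7.67 F [ 0.1  0.9 -2.9] w 0.0492 t 6.25
shift [ 0.136  0.002 -0.011] turn [ 0.001 -0.     0.001]
gate [ 11.1 255.9] 0.75 [0.5877 0.073  0.006 ]
lane [ 16.1 251.8] 0.62 [0.5848 0.0703 0.    ]
```

View pics/w5.png

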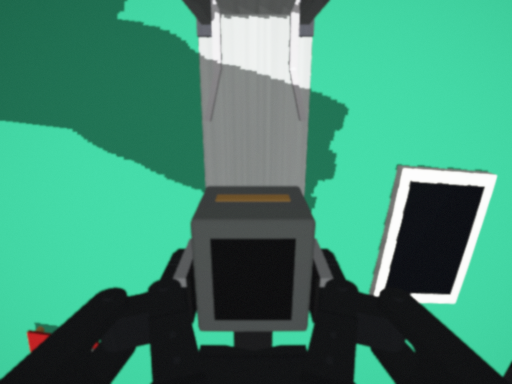

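The housing is held level above the open end. The lane centre is at col ~255.5 and parallel, and the housing is at col ~253.5. I'll shift 1.5 mm to the right and lower.

Request:
move_arm --plan "0.2 0.007 -0.01 0 0 0 0.3;0.4 0.007 -0.01 0 0 0 0.3;0.5 0.007 -0.01 0 0 0 0.3;0.53 0.007 -0.01 0 0 0 0.3;0.53 0.007 -0.01 0 0 0 0.3"

```text
t: 7.08
tool_pos: [0.6056, -0.0616, 0.023]
orientation: [0.532, 0.466, 0.532, -0.466]
force: [-0.2, -1.2, -3.0]
gripper_width: 0.0493
```

Request:
move_arm --plan "0.005 0 0 0 0 0 0.3;0.01 0 0 0 0 0 0.3;0.013 0 0 0 0 0 0.3;0.016 0 0 0 0 0 0.3;0.016 0 0 0 0 0 0.3"

```text
t: 7.7
tool_pos: [0.6053, -0.0618, 0.0191]
orientation: [0.532, 0.466, 0.532, -0.466]
force: [0.8, 0.3, -2.8]
gripper_width: 0.0494
```

Request:
move_arm --plan "0.004 0 0 0 0 0 0.3;0.007 0 0 0 0 0 0.3;0.01 0 0 0 0 0 0.3;0.012 0 0 0 0 0 0.3;0.012 0 0 0 0 0 0.3"

```text
t: 8.32
tool_pos: [0.6053, -0.0618, 0.0189]
orientation: [0.532, 0.466, 0.532, -0.466]
force: [-14.0, 2.6, 41.3]
gripper_width: 0.0496
```

Contact is stiff at 41 N. I'll back off at once and release.

Request:
move_arm --plan "-0.01 0 0 0 0 0 0.3;-0.01 0 0 0 0 0 0.75;-0.01 0 0 0 0 0 0.75;-0.01 0 0 0 0 0 0.75;-0.01 0 0 0 0 0 0.75"

```text
t: 8.95
tool_pos: [0.6053, -0.0618, 0.0186]
orientation: [0.532, 0.466, 0.532, -0.466]
force: [0.1, -0.5, 0.3]
gripper_width: 0.0638
```

Request:
move_arm --plan "-0.2 0 0 0 0 0 0.75;-0.4 0 0 0 0 0 0.75;-0.5 0 0 0 0 0 0.75;-0.5 0 0.3 0 0 0 0.75;-0.5 0 0.5 0 0 0 0.75"

```text
t: 9.57
tool_pos: [0.6185, -0.1634, 0.119]
orientation: [0.532, 0.466, 0.532, -0.466]
force: [0.2, -0.1, -0.6]
gripper_width: 0.0639
```

Run:
```python
from h import *
rel([.625,-.2,.12],7.6)
p=shot('wrist'); save(p,'w6')
for t,z in [('cassette',0.006),('tongue',.014),('mouth',.006),('gate',.006)]:
    for o in arm.place_of(p,t)[:1]: print(t,np.round(o['centre'],1),round(o['confidence'],2),at_z(p,o['centre'],z).round(4))
```

```text
pos [ 0.6185 -0.1634  0.119 ] yang 7.56 F [ 0.2 -0.1 -0.6] w 0.0639 t 9.57
shift [-0.005  0.008  0.186] turn [-0.     0.001 -0.   ]
cassette [ 51.9 249.8] 0.57 [ 0.6014 -0.0555  0.006 ]
tongue [ 95.2 251.2] 0.75 [ 0.6066 -0.0873  0.014 ]
```

View pics/w6.png

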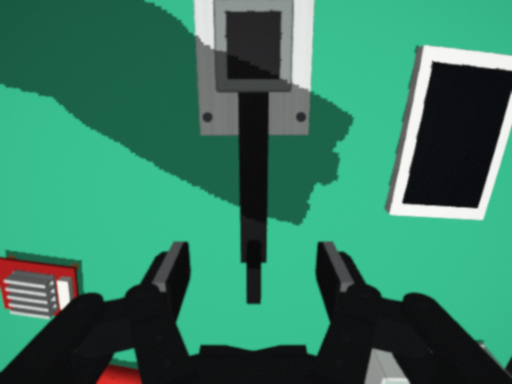

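The cassette lies flat and aligned on the open end, with the tab at about (254,272) and centred between the fingers. Next I'll locate the tab and grip it.

Run:
```python
from h import *
s=shot('wrist')
print(at_z(s,(241,254),.056),at_z(s,(303,254),.056),at_z(s,(272,254),.056), at_z(s,(92,253),.052))
rel([.6274,-.2274,.024],7.6)
```

```text
[ 0.62228896 -0.18605891  0.056     ] [ 0.6298186  -0.24176718  0.056     ] [ 0.62589477 -0.21274163  0.056     ] [ 0.60746046 -0.08096791  0.052     ]
pos [ 0.6186 -0.1597  0.1187] yang 7.68 F [0.3 1.3 0.5] w 0.0638 t 9.88
shift [ 0.473 -0.002  0.342] turn [ 0.001 -0.     0.   ]
```

Request:
move_arm --plan "0 0 0.25 0 0 0 0.6;0.1 0 0.335 0 0 0 0.5;0.3 0 0.335 0 0 0 0.5;0.47 0 0.335 0 0 0 0.5;0.47 0 0.335 0 0 0 0.5"

```text
t: 10.5
tool_pos: [0.6263, -0.2257, 0.0224]
orientation: [0.531, 0.465, 0.534, -0.466]
force: [0.3, 0.4, 0.6]
gripper_width: 0.0423
```

Request:
move_arm --plan "0 0 0 0 0 0 0;0 0 0 0 0 0 0;0 0 0 0 0 0 0;0 0 0 0 0 0 0;0 0 0 0 0 0 0" --squeeze 25

```text
t: 11.12
tool_pos: [0.6277, -0.2277, 0.0252]
orientation: [0.532, 0.466, 0.532, -0.466]
force: [1.1, -2.7, 4.0]
gripper_width: 0.0118
```

Run:
```python
from h import *
u=np.array([-.1323,.9912]);g=np.array([.5872,.068])
for x in (-.06,.0,.08,.10,.12): print(x,g+(x-.175)*u)
rel([*(g+(-.06-.175)*u),.024],7.6)
```

```text
-0.06 [ 0.6182905 -0.164932 ]
0.0 [ 0.6103525 -0.10546  ]
0.08 [ 0.5997685 -0.026164 ]
0.1 [ 0.5971225 -0.00634  ]
0.12 [0.5944765 0.013484 ]
pos [ 0.6277 -0.2277  0.0252] yang 7.6 F [ 1.1 -2.7  4. ] w 0.0118 t 11.12
shift [ 0.006 -0.005 -0.317] turn [-0.     0.001 -0.001]
```

Request:
move_arm --plan "0 0 -0.04 0 0 0 0;0 0 -0.08 0 0 0 0;0 0 -0.12 0 0 0 0;0 0 -0.16 0 0 0 0;0 0 -0.2 0 0 0 0"

```text
t: 11.75
tool_pos: [0.6227, -0.1889, 0.0257]
orientation: [0.533, 0.466, 0.531, -0.466]
force: [0.6, -8.4, 12.6]
gripper_width: 0.0115
```

Request:
move_arm --plan "0 0 -0.025 0 0 0 0;0 0 -0.05 0 0 0 0;0 0 -0.075 0 0 0 0;0 0 -0.1 0 0 0 0;0 0 -0.125 0 0 0 0"

```text
t: 12.38
tool_pos: [0.6198, -0.1648, 0.0261]
orientation: [0.533, 0.466, 0.53, -0.466]
force: [2.5, -9.0, 15.7]
gripper_width: 0.0117
```

Run:
```python
from h import *
rel([.6103,-.1055,.0252],7.6)
p=shot('wrist'); save(p,'w7')
```

```text
pos [ 0.6198 -0.1648  0.0261] yang 7.55 F [ 2.5 -9.  15.7] w 0.0117 t 12.38
shift [ 0.003 -0.008 -0.3  ] turn [-0.001  0.002 -0.002]
```

View pics/w7.png

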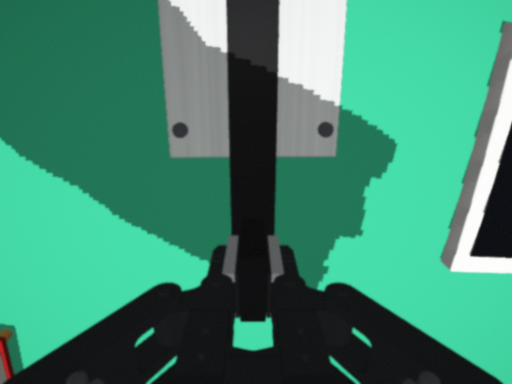

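The tab is gripped and the tongue runs along the lane centre. The tool presses down about 15 N, which adds friction, so I'll raise it a touch and see.

Request:
move_arm --plan "-0.003 0 0 0 0 0 0;-0.003 0 0 0 0 0 0;-0.003 0 -0.01 0 0 0 0;-0.003 0 -0.02 0 0 0 0;-0.003 0 -0.03 0 0 0 0"

```text
t: 13.05
tool_pos: [0.6186, -0.1584, 0.0262]
orientation: [0.533, 0.466, 0.531, -0.466]
force: [1.5, -7.6, 10.5]
gripper_width: 0.0114
```

Request:
move_arm --plan "-0.003 0 0 0 0 0 0;-0.006 0 0 0 0 0 0;-0.006 0 -0.01 0 0 0 0;-0.006 0 -0.02 0 0 0 0;-0.006 0 -0.03 0 0 0 0"

```text
t: 13.68
tool_pos: [0.6171, -0.1507, 0.0264]
orientation: [0.532, 0.466, 0.532, -0.466]
force: [0.3, -1.0, -0.9]
gripper_width: 0.0114
```

Request:
move_arm --plan "0 0 -0.03 0 0 0 0;0 0 -0.06 0 0 0 0;0 0 -0.09 0 0 0 0;0 0 -0.12 0 0 0 0;0 0 -0.15 0 0 0 0"

```text
t: 14.3
tool_pos: [0.6132, -0.1212, 0.0266]
orientation: [0.532, 0.466, 0.532, -0.466]
force: [0.2, -3.6, -2.2]
gripper_width: 0.0116
```

Request:
move_arm --plan "0 0 -0.03 0 0 0 0;0 0 -0.06 0 0 0 0;0 0 -0.09 0 0 0 0;0 0 -0.12 0 0 0 0;0 0 -0.15 0 0 0 0"

```text
t: 14.92
tool_pos: [0.6092, -0.091, 0.0265]
orientation: [0.532, 0.466, 0.532, -0.466]
force: [0.4, -3.6, -2.3]
gripper_width: 0.0116
```

Run:
```python
from h import *
rel([.5998,-.0262,.0262],7.6)
```

```text
pos [ 0.6092 -0.091   0.0265] yang 7.61 F [ 0.4 -3.6 -2.3] w 0.0116 t 14.93
shift [ 0.002 -0.004 -0.328] turn [0. 0. 0.]
```

Request:
move_arm --plan "0 0 -0.03 0 0 0 0;0 0 -0.06 0 0 0 0;0 -0.001 -0.09 0 0 0 0;0 -0.002 -0.12 0 0 0 0;0 -0.002 -0.15 0 0 0 0"

```text
t: 15.55
tool_pos: [0.6048, -0.0614, 0.0265]
orientation: [0.532, 0.466, 0.532, -0.466]
force: [0.9, -2.4, -2.3]
gripper_width: 0.0115
```

Request:
move_arm --plan "0 0 -0.03 0 0 0 0;0 0 -0.06 0 0 0 0;0 -0.001 -0.09 0 0 0 0;0 -0.001 -0.12 0 0 0 0;0 -0.001 -0.15 0 0 0 0"

```text
t: 16.18
tool_pos: [0.6007, -0.0317, 0.0265]
orientation: [0.532, 0.466, 0.532, -0.466]
force: [0.8, -2.1, -2.1]
gripper_width: 0.0114
```

Request:
move_arm --plan "0 0 -0.02 0 0 0 0;0 0 -0.04 0 0 0 0;0 0 -0.06 0 0 0 0;0 0 -0.075 0 0 0 0;0 0 -0.075 0 0 0 0"

```text
t: 16.8
tool_pos: [0.5987, -0.0168, 0.0265]
orientation: [0.532, 0.466, 0.532, -0.466]
force: [-0.3, 0.1, -2.3]
gripper_width: 0.0117
```

Run:
```python
from h import *
rel([.5945,.0135,.0265],7.6)
p=shot('wrist'); save(p,'w8')
```

```text
pos [ 0.5987 -0.0168  0.0265] yang 7.63 F [-0.3  0.1 -2.3] w 0.0117 t 16.8
shift [-0.    -0.001 -0.153] turn [ 0. -0.  0.]
```

View pics/w8.png

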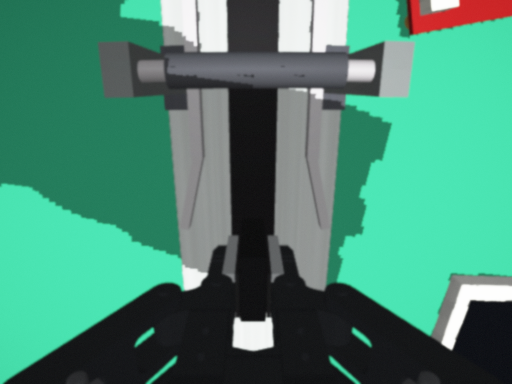

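The flap hangs shut and the housing has passed. The head should be met about 20-25 mm on, so I'll advance with smaller steps.

Request:
move_arm --plan "0 0 -0.015 0 0 0 0;0 0 -0.03 0 0 0 0;0 0 -0.045 0 0 0 0;0 0 -0.06 0 0 0 0;0 0 -0.075 0 0 0 0"

```text
t: 17.48
tool_pos: [0.5967, -0.0021, 0.0265]
orientation: [0.532, 0.466, 0.532, -0.466]
force: [0.3, 0.1, -2.2]
gripper_width: 0.0116
```

Request:
move_arm --plan "0 0 -0.004 0 0 0 0;0 0 -0.008 0 0 0 0;0 0 -0.012 0 0 0 0;0 0 -0.016 0 0 0 0;0 0 -0.02 0 0 0 0"

```text
t: 18.1
tool_pos: [0.5962, 0.0016, 0.0265]
orientation: [0.532, 0.466, 0.532, -0.466]
force: [-0.0, -0.4, -2.4]
gripper_width: 0.0115
```

Request:
move_arm --plan "0 0 -0.003 0 0 0 0;0 0 -0.006 0 0 0 0;0 0 -0.009 0 0 0 0;0 0 -0.012 0 0 0 0;0 0 -0.015 0 0 0 0"

```text
t: 18.73
tool_pos: [0.5958, 0.0046, 0.0265]
orientation: [0.532, 0.466, 0.532, -0.466]
force: [-0.2, -0.9, -2.1]
gripper_width: 0.0117
```

Request:
move_arm --plan "0 0 -0.003 0 0 0 0;0 0 -0.006 0 0 0 0;0 0 -0.009 0 0 0 0;0 0 -0.012 0 0 0 0;0 0 -0.015 0 0 0 0"

```text
t: 19.35
tool_pos: [0.5954, 0.0076, 0.0265]
orientation: [0.532, 0.466, 0.532, -0.466]
force: [-0.4, -0.5, -2.1]
gripper_width: 0.0118
```

Request:
move_arm --plan "0 0 -0.003 0 0 0 0;0 0 -0.006 0 0 0 0;0 0 -0.009 0 0 0 0;0 0 -0.012 0 0 0 0;0 0 -0.015 0 0 0 0"

```text
t: 19.98
tool_pos: [0.595, 0.0106, 0.0265]
orientation: [0.532, 0.466, 0.532, -0.466]
force: [-0.3, -1.1, -1.9]
gripper_width: 0.0116
```

Request:
move_arm --plan "0 0 -0.003 0 0 0 0;0 0 -0.006 0 0 0 0;0 0 -0.009 0 0 0 0;0 0 -0.012 0 0 0 0;0 0 -0.015 0 0 0 0"

```text
t: 20.6
tool_pos: [0.5948, 0.0125, 0.0266]
orientation: [0.532, 0.466, 0.532, -0.466]
force: [0.8, -6.1, -1.2]
gripper_width: 0.0114
```

Contact with the head at TCP y≈0.012, as the picture predicted. Home should be at y≈0.022.

Request:
move_arm --plan "0 0 -0.002 0 0 0 0;0 0 -0.004 0 0 0 0;0 0 -0.006 0 0 0 0;0 0 -0.008 0 0 0 0;0 0 -0.01 0 0 0 0"

```text
t: 21.22
tool_pos: [0.5946, 0.0145, 0.0266]
orientation: [0.532, 0.466, 0.531, -0.466]
force: [1.0, -6.0, -0.3]
gripper_width: 0.0119
```

Request:
move_arm --plan "0 0 -0.002 0 0 0 0;0 0 -0.004 0 0 0 0;0 0 -0.006 0 0 0 0;0 0 -0.008 0 0 0 0;0 0 -0.01 0 0 0 0"

```text
t: 21.85
tool_pos: [0.5943, 0.0165, 0.0266]
orientation: [0.532, 0.466, 0.532, -0.466]
force: [0.3, -7.4, -0.4]
gripper_width: 0.0116
```

Request:
move_arm --plan "0 0 -0.002 0 0 0 0;0 0 -0.004 0 0 0 0;0 0 -0.006 0 0 0 0;0 0 -0.008 0 0 0 0;0 0 -0.01 0 0 0 0"

```text
t: 22.48
tool_pos: [0.594, 0.0184, 0.0266]
orientation: [0.532, 0.466, 0.532, -0.466]
force: [1.3, -7.0, -0.9]
gripper_width: 0.0119
```

Request:
move_arm --plan "0 0 -0.002 0 0 0 0;0 0 -0.003 0 0 0 0;0 0 -0.005 0 0 0 0;0 0 -0.006 0 0 0 0;0 0 -0.007 0 0 0 0"

```text
t: 23.1
tool_pos: [0.5938, 0.0198, 0.0266]
orientation: [0.532, 0.466, 0.532, -0.466]
force: [1.1, -6.5, -0.6]
gripper_width: 0.0114
```

Now fine steps of about 0.2 mm per row.

Request:
move_arm --plan "0 0 -0.001 0 0 0 0;0 0 -0.002 0 0 0 0;0 0 -0.003 0 0 0 0;0 0 -0.004 0 0 0 0;0 0 -0.005 0 0 0 0"

```text
t: 23.72
tool_pos: [0.5937, 0.0208, 0.0266]
orientation: [0.532, 0.466, 0.532, -0.466]
force: [0.8, -7.5, -1.5]
gripper_width: 0.0116
```

Request:
move_arm --plan "0 0 -0.001 0 0 0 0;0 0 -0.002 0 0 0 0;0 0 -0.003 0 0 0 0;0 0 -0.003 0 0 0 0;0 0 -0.003 0 0 0 0"

```text
t: 24.35
tool_pos: [0.5936, 0.0214, 0.0266]
orientation: [0.532, 0.466, 0.532, -0.466]
force: [1.2, -6.9, -0.7]
gripper_width: 0.0112
```

Request:
move_arm --plan "0 0 -0.001 0 0 0 0;0 0 -0.002 0 0 0 0;0 0 -0.003 0 0 0 0;0 0 -0.003 0 0 0 0;0 0 -0.003 0 0 0 0"

```text
t: 24.98
tool_pos: [0.5935, 0.022, 0.0266]
orientation: [0.532, 0.466, 0.531, -0.466]
force: [0.7, -7.6, -1.3]
gripper_width: 0.0116
```

Request:
move_arm --plan "0 0 -0.001 0 0 0 0;0 0 -0.002 0 0 0 0;0 0 -0.002 0 0 0 0;0 0 -0.002 0 0 0 0;0 0 -0.002 0 0 0 0"

```text
t: 25.6
tool_pos: [0.5936, 0.022, 0.0267]
orientation: [0.532, 0.466, 0.531, -0.466]
force: [0.9, -8.5, -0.3]
gripper_width: 0.0116
```

Request:
move_arm --plan "0 0 -0.001 0 0 0 0;0 0 -0.002 0 0 0 0;0 0 -0.002 0 0 0 0;0 0 -0.002 0 0 0 0;0 0 -0.002 0 0 0 0"

```text
t: 26.22
tool_pos: [0.5936, 0.022, 0.0267]
orientation: [0.533, 0.466, 0.531, -0.466]
force: [1.8, -11.0, 0.1]
gripper_width: 0.0113
```

Request:
move_arm --plan "0 0 -0.001 0 0 0 0;0 0 -0.002 0 0 0 0;0 0 -0.002 0 0 0 0;0 0 -0.002 0 0 0 0;0 0 -0.002 0 0 0 0"

```text
t: 26.85
tool_pos: [0.5936, 0.0221, 0.0267]
orientation: [0.533, 0.466, 0.531, -0.467]
force: [1.4, -12.8, 1.3]
gripper_width: 0.0116
```

Run:
```python
from h import *
rel([.5935,.022,.0267],7.6)
p=shot('wrist'); save(p,'w9')
```

```text
pos [0.5936 0.0221 0.0267] yang 7.54 F [  1.4 -12.8   1.3] w 0.0116 t 26.85
shift [ 0. -0.  0.] turn [-0.001  0.002 -0.   ]
```

TCP is stalled at y=0.022, 10 mm past contact, while the force climbs from 7 to 13 N, so the head is at its stop. One more small step to be sure.

Request:
move_arm --plan "0 0 -0.001 0 0 0 0;0 0 -0.002 0 0 0 0;0 0 -0.002 0 0 0 0;0 0 -0.002 0 0 0 0;0 0 -0.002 0 0 0 0"

```text
t: 27.52
tool_pos: [0.5936, 0.0221, 0.0268]
orientation: [0.533, 0.466, 0.531, -0.467]
force: [1.5, -15.6, 1.3]
gripper_width: 0.0114
```

Request:
move_arm --plan "0 0 0.005 0 0 0 0;0 0 0.005 0 0 0 0.45;0 0 0.005 0 0 0 0.45;0 0 0.005 0 0 0 0.45;0 0 0.005 0 0 0 0.45"

```text
t: 28.15
tool_pos: [0.5933, 0.0238, 0.0265]
orientation: [0.532, 0.466, 0.532, -0.466]
force: [0.2, 0.0, -0.6]
gripper_width: 0.0387
```

Request:
move_arm --plan "-0.1 0 0.005 0 0 0 0.45;-0.3 0 0.005 0 0 0 0.45;-0.5 0 0.005 0 0 0 0.45;-0.7 0 0.005 0 0 0 0.45;-0.8 0 0.005 0 0 0 0.45"

```text
t: 28.78
tool_pos: [0.5939, 0.0225, 0.1901]
orientation: [0.533, 0.467, 0.531, -0.465]
force: [-0.2, -0.7, -0.4]
gripper_width: 0.0386
```

Run:
```python
from h import *
rel([.59,.09,.2],7.6)
```

```text
pos [0.5939 0.0225 0.1901] yang 7.6 F [-0.2 -0.7 -0.4] w 0.0386 t 28.77
shift [-0.05   0.026 -0.337] turn [-0.     0.    -0.002]
```

Request:
move_arm --plan "-0.02 0 -0.1 0 0 0 0.45;-0.05 0 -0.2 0 0 0 0.45;-0.05 0 -0.3 0 0 0 0.45;-0.05 0 -0.35 0 0 0 0.45;-0.05 0 -0.35 0 0 0 0.45"

```text
t: 29.4
tool_pos: [0.5839, 0.0927, 0.1961]
orientation: [0.532, 0.465, 0.532, -0.466]
force: [-0.2, -0.6, -0.8]
gripper_width: 0.0384
```

Run:
```python
from h import *
rel([.59,.09,.2],7.6)
p=shot('wrist'); save(p,'w10')
u=np.array([-.1323,.9912]);g=np.array([.5872,.068])
for o in arm.place_of(p,'cassette')[:1]:
    X=at_z(p,o['centre'],.006); print(o['centre'],X,(X[:2]-g)@u)
im=p['image'][10:300,120:400]; cv2.imwrite('pics/w10c.png',cv2.resize(im,None,fx=2,fy=2,interpolation=cv2.INTER_CUBIC)[:,:,::-1])
```

```text
pos [0.5839 0.0927 0.1961] yang 7.67 F [-0.2 -0.6 -0.8] w 0.0384 t 29.4
shift [-0.019  0.028  0.017] turn [0.001 0.    0.   ]
[67.6, 250.7] [0.56748782 0.19395803 0.006     ] 0.1274575210315229
```

View pics/w10c.png

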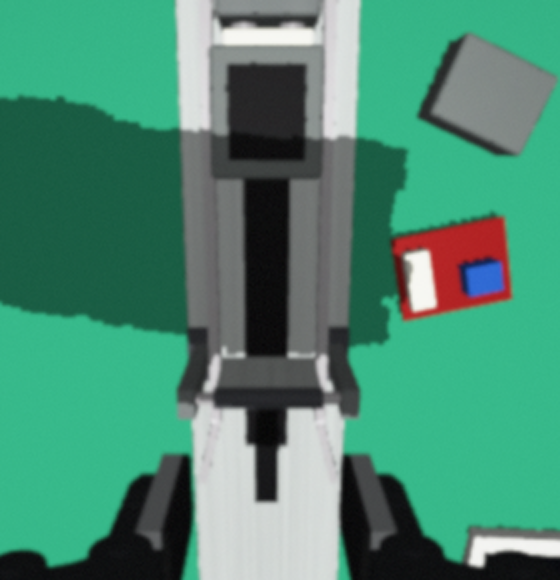

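The crop shows the nose tight against the white bar at (265,37), with the head's rods drawn in. The flap hangs shut at (268,380), the tab is free at (266,470), and the bystanders near the lane are undisturbed. Handing in.

```bash
python3 -c "
from h import *
print(arm.sign_off())"
```

```text
the job is handed in; nothing more can be done
None
```

The cassette is loaded in the test lane with the contact head at its end stop, and the job is handed in at about 29 s of the 72 s allowed. I gripped the cassette by its housing, laid it flat on the open end, regripped it by the tab at 25 N, and pushed it through the flap.

**Head home:** The nose met the head at TCP y≈0.012. It slid at about 7 N for 10 mm and then stalled at y=0.022, while the measured push rose to about 15.7 N. That stall is my evidence for the stop, because the head's travel could not be read directly.

**Final picture:** The nose is against the head and the head's rods are drawn in. The flap has fallen shut behind the housing, the gripper is clear, and the relay board and spare block look undisturbed. The network puts the housing at lane x≈0.127, against about 0.125 predicted.

**Checks that disagreed or stand out:**
- **Laying down:** The contact was stiff, and I read a brief 41 N vertical force, taken by the held cassette, and backed off at once. The limit on the arm or gripper body pressing is 40 N.
- **Start of the push:** The tool pressed down with up to about 16 N until I raised it roughly 2 mm. The push itself read at most about 9 N then.
- **Sliding force:** It read about 7 N, slightly under the 8 to 13 N stated.
- **Other bystanders:** I did not check the ones away from the lane in a last picture.

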